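# Tuck the edge strip under the loaded shelf liner and hold it down

### The arm

A 6-joint arm with a two-finger parallel gripper is mounted at the origin on the work surface. World frame = base frame: x ahead of the robot, y to its left, z up, the work surface at z = 0. Lengths are in mm, angles in rad, forces in N, time in s.
With the tool pointing down it reaches from about 300 to 750 mm from the base axis. Payload 8.5 kg.
Tool frame: the origin (TCP) lies at the centre of the arm's flange, where the gripper is bolted on; the fingertips stand 166 mm ahead of it and the grasp point (between the pads) lies 147 mm ahead of it; z points along the fingers, y is the direction in which the jaws open and shut (so a half turn about z gives the same grasp; the last joint's range is limited). The gripper opens to 88 mm and grips with 3 to 60 N. Pads are 18 mm wide; open, the fingers measure 123 mm over their backs; the gripper's body (75 mm by 187 mm) begins 45 mm behind the grasp point.
Start: joints at [1.099, 0.381, 1.297, -0, 1.464, -0.215], TCP at [139.685, 531.949, 404.748] pointing down, gripper open.
Joint ranges: [-3.11, 3.11], [-0.89, 2.33], [0.22, 2.48], [-1.42, 4.56], [0.17, 2.85], [-2.88, 2.88]. Speed limits (rad/s): [2.39, 2.39, 3.14, 3.14, 3.14, 3.14].

### API

Orientations are given as a rotation vector (axis times angle).
In Python, from workcell import robot, camera, camera_params gives the robot as it stands.
- The arm moves only by the tool send_rows, never from a script. Its argument "commands" is a list of rows, each an object of numbers: "x", "y", "z": the shift along the world's x, y, z in m; "ax", "ay", "az": the turn, a rotation vector about the world's x, y, z in degrees; "fingers": the finger opening in m, from 0 to 0.0881. In form: [{"x": .., "y": .., "z": .., "ax": .., "ay": .., "az": .., "fingers": ..}, ...]. A call has 1 to 8 rows; each row shifts and turns the commanded pose from where the row before left it; what a row does not reach is not made up. A row lasts 1/12 s, in which the tool goes at most 41.7 mm and 7.16 degrees, less where a joint would pass 70% of its speed; a pose out of reach is approached as far as the arm can. A call is refused whole if a number of a shift passes 0.0417 or a number of a turn 7.16, either way. A call with a gripper value outside its range is refused whole. The fingers move at their own pace and stop on an object; "newtons" is the grip in N (left out, the last holds). Time passes only in rows, so rows that do not move let the fingers close. It gives the time, the measured TCP pose, the force and the opening at its end, in the units of the state.
- robot.sense(): the state, without advancing time (a new reading comes with each control period).
- camera(name): name is "scene" or "top"; returns the picture (384x512x3 uint8, blue, green, red); there is no depth.
- camera_params(name): a dict with "K" (3x3 intrinsics, pixels), "D" ([k1, k2, p1, p2, k3] as OpenCV has them; the pictures are not rectified), "position" and "rotation" of the camera in the world. Camera axes: x right, y down, z forward; pixel columns grow to the right and rows downward; lengths in mm; the calibration is good to about 2 mm. A picture is of the moment at which its call begins. camera_params takes no time and is no camera call.
- robot.hand_in(): hands the job in, once; it reports no verdict.
The state is a dict: "time_s": time; "qpos": joint angles; "qd": joint speeds; "tau": joint torques, N m; "position": TCP position; "eef_rot": TCP orientation; "wrist_force": force on the tool from outside, world axes, zero at the start; "torque": the same for the moment, N m; "gripper_width": opening from 0.0 (shut) to 1.0 (fully open).
Only numpy, scipy, OpenCV 4.12 (cv2) and the standard library are available. Lean on these libraries where they do the work, as an engineer would, in place of code of your own. Each camera call takes 0.05 s, during which the arm holds its last target. There are 200 camera calls.

### The job

Finish lining the front of the wire shelf: pick up the loose blue strip from the bench (its upstand makes a good grip) and slide its flat edge in under the raised lap of the grey liner, in the bare half of the front, until its upstand lines up with that of the strip already fitted in the other half. The liner is loaded with cups, so do not lift it or shove it, and leave everything else where it stands. Then press the strip down flat onto the wires with fingertip pressure (about 10 N) and finish while still holding it pressed down, so that a colleague can snap the clips on.

Things in the scene. Friction and masses are not known exactly. Their poses are not given: they have to be found in the camera images.
- strip: loose rigid blue edge strip, about 120 g: flat sheet 110 (x) x 170 (y) x 4 mm with an upstand 10 mm thick along its whole -x edge (x -55 to -45 mm), top of upstand 30 mm above the sheet's underside. Origin: centre of the sheet's underside, z up; free flat edge at x = +55 mm. Starts flat on the bench, upstand up, right of the shelf, at varied headings
- strip_grip (a point): middle of the top of the loose strip's upstand (strip frame -50, 0, 30 mm): the place to pinch it from above, across its 10 mm thickness (strip x)
- strip_lead (a point): middle of the loose strip's free flat edge, on its underside (strip frame 55, 0, 0 mm): the edge that goes under the lap
- shelf: fixed chrome wire shelf on four short posts, 355 (x) x 455 (y) mm; its wire deck is level, 60 mm above the bench, and acts as a solid surface. Origin: centre of its footprint at bench height; front (-x) towards the robot, front edge at x = -177.5 mm. Round corner posts at (+-160, +-212.5) mm, radius up to 20 mm, stand 10 mm above the deck
- bay: the bare half (left or right) of the shelf's front, with a white card holder hanging on the front rail there. Origin: the point on top of the deck where the loose strip's origin belongs, the strip's axes along these axes (x towards the liner, as the shelf's x; z up). Then 12 mm remain between the strip's end and the corner post, 24 mm to the fitted strip
- fitted: an identical blue strip already fitted (fixed) in the other half of the shelf's front: shows how the job looks when done. Same frame as the loose strip
- liner: loose grey liner sheet, 265 (x) x 444 (y) x 4 mm, 0.45 kg, not fastened, on the rear of the deck under the cup stacks. Its front 40 mm are raised over the whole width to form the lap: underside 9, top 13 mm above the deck; behind it a riser, front face 36 mm behind the free edge. Origin: at deck height under the middle of the lap's free front edge; x to the rear, z up
- lap (a point): middle of the lap's free edge, on its underside, 9 mm above the deck (liner frame 0, 0, 9 mm). In a finished job the strip's free edge lies 30 mm behind it (+x)
- stack_a: stack of four lidded cream media cups, 96 mm across, 176 mm tall, on the liner; origin under its centre; its front is 100 mm or more behind the lap's free edge; leave it standing
- stack_b: stack of two such cups, 88 mm tall, on the liner; leave it standing
- stack_c: stack of three such cups, 132 mm tall, on the liner; leave it standing
- bottle: square media bottle, amber-yellow with foil cap, 66 x 66 x 165 mm, standing on the bench; bystander, origin under its centre
- cup: single lidded media cup, 96 mm across, 44 mm tall, on the bench; bystander
- mallet: rubber mallet, 270 mm long, lying on the bench at the far right; bystander
- tray: open amber tray 285 x 180 x 65 mm on the bench to the left of the shelf; bystander
- clips: small white tub of black shelf clips, 100 x 75 x 45 mm, on the bench to the left; bystander
There are look-alikes about, which are no part of the job. Leave any red look-alike of the strip alone.

How it is judged (in metres and radians):
On the way, in this order (a step that is already met when the one before it is completed fails the run):
1. the strip is picked up off the bench in the gripper (contact force between the fingers and strip above 2 N and height (world z) of strip above 0.02 m), for 0.2 s.
2. its flat edge is tucked under the lap, in the bare half, in line (x of strip_lead in the frame of lap above 0.018 m and z of strip_lead in the frame of lap below 0 m and x of strip in the frame of bay between -0.01 and 0.01 m and y of strip in the frame of bay between -0.018 and 0.018 m and angle between the x axis of strip and the x axis of bay, either way round below 0.07 rad), for 0.2 s.
At the end, for the whole second after the job is handed in: Strip flat on the deck (3 mm, 0.03 rad) in the bare half, edge 18 mm or more under the lap, in line with the fitted strip within 10 mm, 18 mm along the shelf, 0.07 rad; gripper still pressing it on the shelf with 4 to 45 N; liner lifted under 4 mm, moved under 10 mm (all of step 2 and z of strip in the frame of bay below 0.003 m and angle between the z axis of strip and the z axis of shelf, either way round below 0.03 rad and contact force between strip and shelf between 4 and 45 N and contact force between the fingers and strip above 2 N and linear speed of strip below 0.02 m/s and z of lap in the frame of shelf below 0.073 m and distance of liner from where it was at the start of the episode below 0.01 m); the arm keeps its last pose, push and grip.
It fails at once if the liner's lap is lifted more than 4 mm, or the liner tipped (z of lap in the frame of shelf above 0.073 m or angle between liner's own z axis and vertical above 0.02 rad).
It fails at once if the liner is shoved more than 10 mm (distance of liner from where it was at the start of the episode above 0.01 m).
It fails at once if a cup stack is tipped or shifted more than 20 mm (angle between any of stack_a, stack_b, stack_c's own z axis and vertical above 0.2 rad or distance of any of stack_a, stack_b, stack_c from where it was at the start of the episode above 0.02 m).
It fails at once if something else on the bench is pushed more than 30 mm (distance of any of bottle, cup, mallet, tray, clips from where it was at the start of the episode above 0.03 m).
It also fails if it takes over 48 s, if anything falls off the work surface, if the arm or the gripper's body presses on something with over 40 N, if the wrist force passes 120 N, or if a joint passes its speed limit or range.

## Working session

There is one attempt and no reset: what is moved stays moved. The work goes in short steps, Python scripts to look and compute and a tool call to move; the robot and the scene stay as the last step left them, time stands still between calls to the robot, and variables do not carry over. Pictures are saved under pics/ and viewed, about 8 in all and at most 12, crops included, and the job is handed in when it is done.

Besides the shell and the picture viewer there is one more tool, called after ">>>" as a command line: name --argument value ..., lists and objects as JSON in quotes. send_rows: Moves the arm, as the interface text tells. Its arguments: {"type":"object","properties":{"commands":{"type":"array"},"newtons":{"type":"number"}},"required":["commands"]}

```bash
mkdir -p pics; ls; python3 - <<'E'
from workcell import robot,camera,camera_params
import cv2
for n in("scene","top"):
    cv2.imwrite(f"pics/{n}0.png",camera(n)); p=camera_params(n); print(n,p)
print(robot.sense())
E
```

```text
pics
scene {'K': array([[499.34159811,   0.        , 256.27095571],
       [  0.        , 499.34159811, 190.47098125],
       [  0.        ,   0.        ,   1.        ]]), 'D': array([0.05135665, 0.        , 0.        , 0.        , 0.        ]), 'position': array([1544.64638791, 1122.46854411, 1596.61018487]), 'rotation': array([-0.97117124, -2.48438139,  1.07577107])}
top {'K': array([[448.35051818,   0.        , 259.1164377 ],
       [  0.        , 448.35051818, 191.61423819],
       [  0.        ,   0.        ,   1.        ]]), 'D': array([0.03750964, 0.        , 0.        , 0.        , 0.        ]), 'position': array([ 117.77053495, -103.68643455, 1826.76591628]), 'rotation': array([-2.10916348,  2.09944443, -0.23158731])}
{'time_s': 0.1, 'qpos': array([ 1.09868914e+00,  3.81126298e-01,  1.29814178e+00,  2.04996630e-05,
        1.46361645e+00, -2.15300981e-01]), 'qd': array([-0.00034138, -0.00317693, -0.00244685, -0.0023041 , -0.00036287,
        0.00053105]), 'tau': array([ 3.57840298e-03, -4.38647389e+01, -2.24909127e+01,  7.14403018e-02,
        3.42584623e-02, -6.55182362e-05]), 'position': array([139.67895707, 531.9275081 , 404.21519399]), 'eef_rot': array([-4.02227840e-01, -3.11527815e+00,  1.89952598e-03]), 'wrist_force': array([-0.36952911,  0.53129466,  0.50261718]), 'torque': array([ 0.0302364 ,  0.04306649, -0.00816012]), 'gripper_width': 1.0029451112982837}
```

```bash
cat > h.py <<'E'
import numpy as np,cv2
from workcell import robot,camera,camera_params
def cam(n):
    p=camera_params(n); R=cv2.Rodrigues(np.array(p["rotation"]))[0]  # cam->world
    return p["K"],p["D"],np.array(p["position"]),R
def ray(n,uv,z):
    K,D,c,R=cam(n); q=cv2.undistortPoints(np.array(uv,float).reshape(-1,1,2),K,D)[:,0]
    d=np.c_[q,np.ones(len(q))]@R.T
    return c+d*((np.broadcast_to(z,len(q))-c[2])/d[:,2])[:,None]
def proj(n,P):
    K,D,c,R=cam(n); return cv2.projectPoints((np.array(P,float).reshape(-1,3)-c)@R,np.zeros(3),np.zeros(3),K,D)[0][:,0]
E
python3 - <<'E'
import cv2
from h import *
for n in("scene","top"):
    print(n,cam(n)[3][:,2],ray(n,[[256,192]],0))
    cv2.imwrite(f"pics/{n}1.png",cv2.resize(cv2.imread(f"pics/{n}0.png"),(800,600),interpolation=cv2.INTER_CUBIC))
E
```

```text
scene [-0.47470577 -0.54627041 -0.69010367] [[ 454.15351594 -134.65100491    0.        ]]
top [ 0.21870285  0.00176818 -0.9757899 ] [[525.49247121 -87.37390063   0.        ]]
```

View pics/scene1.png

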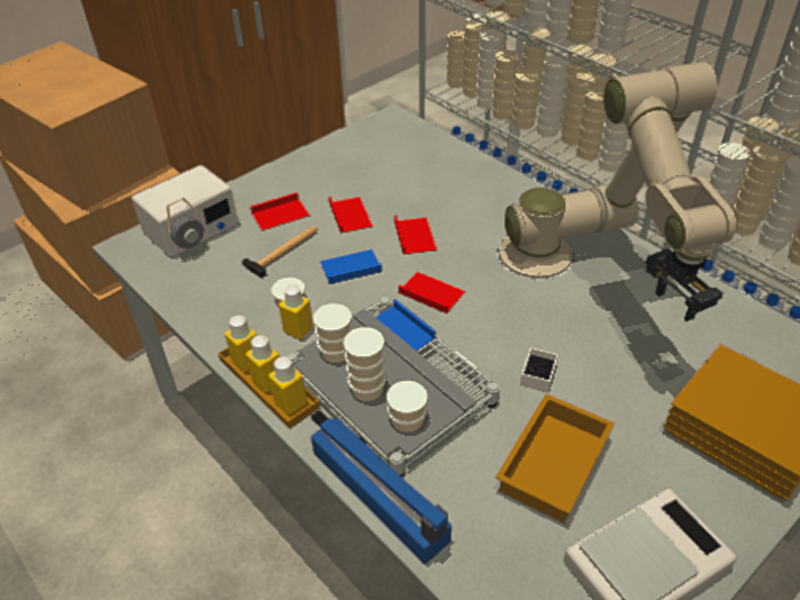

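View pics/top1.png

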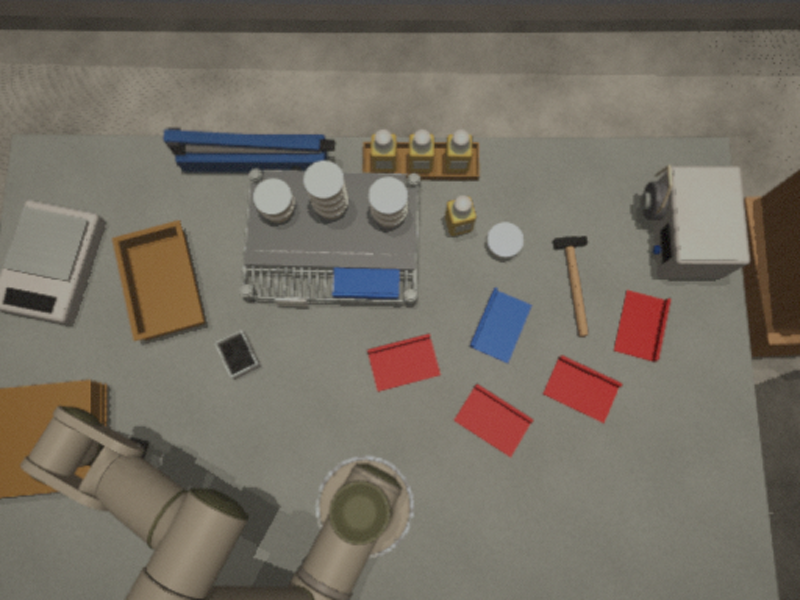

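The top view (800x600) has up = +x and left = +y. The fitted strip is in the right half at (366,283). The bare bay is in the left half, with its card holder at (292,302). The loose blue strip is at (500,325). Next I'll make close crops.

```bash
python3 - <<'E'
import cv2,numpy as np
t=cv2.imread("pics/top0.png")
a=cv2.resize(t[100:200,150:275],(800,640),interpolation=cv2.INTER_CUBIC)  # 6.4x
b=cv2.resize(t[180:236,295:345],(500,560),interpolation=cv2.INTER_CUBIC)   # 10x
cv2.imwrite("pics/shelf.png",a[:600]); cv2.imwrite("pics/strip.png",b)
E
```

```text
(no output)
```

View pics/shelf.png

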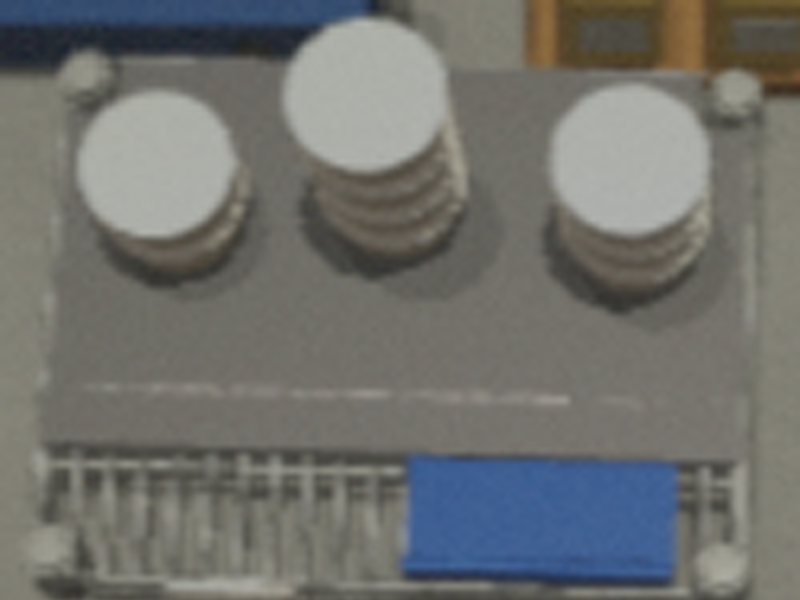

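View pics/strip.png

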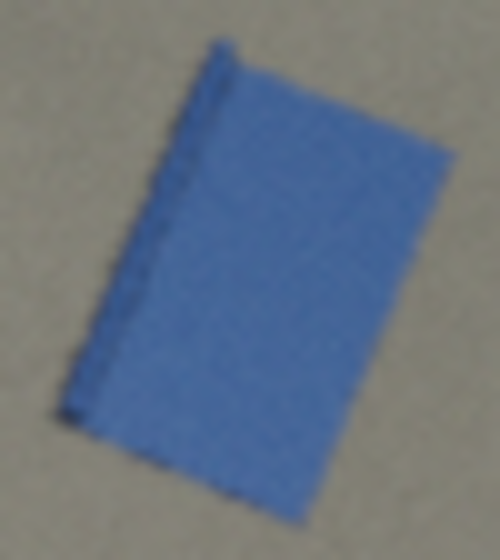

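The upstand is on the strip's left (+y) long edge, at crop (140,230), so strip x points to world -y/-x. I'll fit both strip poses by matching antialiased silhouettes in both cameras.

```bash
cat > fit.py <<'E'
from h import *
from scipy.optimize import minimize
def boxes(p,z0,th=None):
    x,y,a=p; c,s=np.cos(a),np.sin(a); out=[]
    for (x0,x1,h) in((-55,55,4),(-55,-45,30)):
        b=np.array([[X,Y,Z] for X in(x0,x1) for Y in(-85,85) for Z in(0,h)],float)
        out.append(np.c_[x+c*b[:,0]-s*b[:,1],y+s*b[:,0]+c*b[:,1],z0+b[:,2]])
    return out
def render(n,p,z0,roi,S=8):
    u0,v0,u1,v1=roi; m=np.zeros(((v1-v0)*S,(u1-u0)*S),np.float32)
    for b in boxes(p,z0):
        q=(proj(n,b)+.5-[u0,v0])*S-.5
        cv2.fillConvexPoly(m,np.round(cv2.convexHull(q.astype(np.float32))*16).astype(np.int32),1,shift=4)
    return cv2.resize(m,(u1-u0,v1-v0),interpolation=cv2.INTER_AREA)
def soft(img,roi):
    u0,v0,u1,v1=roi; g=img[v0:v1,u0:u1].astype(np.float32); g=g[...,0]-g[...,2]
    hi=np.percentile(g[g>40],40); return np.clip((g-0)/hi,0,1)
def fit(imgs,p0,z0,rois,keep={}):
    tg={n:soft(imgs[n],rois[n]) for n in rois}
    def cost(d):
        p=np.array(p0)+d*[10,10,.1]
        return sum((((render(n,p,z0,rois[n])-tg[n])**2)*keep.get(n,1)).sum() for n in rois)
    r=minimize(cost,np.zeros(3),method="Nelder-Mead",options=dict(initial_simplex=np.array([[0,0,0],[1,0,0],[0,1,0],[0,0,1]])*1.,xatol=1e-3,fatol=1e-3))
    return np.array(p0)+r.x*[10,10,.1],r.fun
E
python3 - <<'E'
from fit import *
I={n:cv2.imread(f"pics/{n}0.png") for n in("scene","top")}
f=lambda x,y:[150+(x+.5)/6.4-.5,100+(y+.5)/6.4-.5]
# loose
g=lambda x,y:[295+(x+.5)/10-.5,180+(y+.5)/10-.5]
c=ray("top",[g(455,152),g(303,525)],4); print("free edge",c.round(1),np.linalg.norm(c[0]-c[1]))
e=c[0]-c[1]; e/=np.linalg.norm(e); xa=np.array([e[1],-e[0]]); m=c.mean(0)[:2]-55*xa
p0=[*m,np.arctan2(xa[1],xa[0])]; print(p0)
uv=proj("scene",[[m[0],m[1],0]])[0]; print(uv)
u,v=uv.astype(int)
for R in({"top":(290,175,350,240)},{"scene":(u-28,v-20,u+28,v+20)},{"top":(290,175,350,240),"scene":(u-28,v-20,u+28,v+20)}):
    print("loose",fit(I,p0,0,R))
posts=ray("top",[f(735,93),f(718,567),f(50,550),f(86,75)],70); print("posts",posts.round(1))
F=posts[1]-posts[2]; print(np.linalg.norm(posts[1]-posts[0]),np.linalg.norm(F))
lap=ray("top",[f(40,443),f(742,460)],73); print("lap",lap.round(1))
hd=np.arctan2(lap[0][0]-lap[1][0],-(lap[0][1]-lap[1][1])); 
hd=-np.arctan2(lap[0][0]-lap[1][0],lap[0][1]-lap[1][1]); print("heading",hd,"posts",-np.arctan2(posts[2][0]-posts[1][0],posts[2][1]-posts[1][1]),-np.arctan2(posts[3][0]-posts[0][0],posts[3][1]-posts[0][1]))
print("front corners",ray("top",[f(402,575),f(672,582)],60))
q=ray("top",[f(402,575),f(672,582)],60); xa=np.array([np.cos(hd),np.sin(hd)])
p1=[*(q.mean(0)[:2]+55*xa),hd]
roi=(205,165,262,200); V,U=np.mgrid[165:200,205:262]
lp=proj("top",lap); k=(V>np.interp(U,sorted(lp[:,0]),[lp[0,1],lp[1,1]])+2).astype(np.float32)
for a in(hd,hd+.02,hd-.02): p1[2]=a; print("fitted",fit(I,p1,60,{"top":roi},{"top":k}))
E
```

```text
free edge [[ 514.5 -436.7    4. ]
 [ 358.5 -369.3    4. ]] 169.90611338462986
[np.float64(458.2925044112819), np.float64(-352.4839980745212), np.float64(-1.9784408180108326)]
[225.2439065  169.83333273]
loose (array([ 458.32550905, -352.53617664,   -1.98336549]), np.float64(10.640260696411133))
loose (array([ 462.50705236, -355.16775619,   -1.99253311]), np.float64(49.808502197265625))
loose (array([ 459.31293314, -353.27945442,   -1.97588921]), np.float64(71.32608795166016))
posts [[ 843.  -121.1   70. ]
 [ 525.8 -111.1   70. ]
 [ 534.8  308.6   70. ]
 [ 853.1  302.    70. ]]
317.4232927794454 419.81035643887327
lap [[ 603.6  318.    73. ]
 [ 594.6 -126.    73. ]]
heading -0.02018794450041376 posts -0.021527395807858073 -0.023715838484807055
front corners [[521.97822976  88.39671067  60.        ]
 [518.22010004 -82.12627778  60.        ]]
fitted (array([ 5.76587935e+02,  8.88975144e-01, -2.63606958e-02]), np.float64(5.511926174163818))
fitted (array([ 5.75754616e+02,  1.27526435e+00, -9.51455804e-03]), np.float64(5.521668434143066))
fitted (array([ 5.75796575e+02,  1.24189796e+00, -4.61564924e-03]), np.float64(5.467140197753906))
```

```bash
python3 - <<'E'
from h import *
s=robot.sense(); R=cv2.Rodrigues(s["eef_rot"])[0]; print(R.round(3))
ya=np.arctan2(R[1,1],R[0,1]); q=s["qpos"]; print("y angle deg",np.degrees(ya),"q1-q6",np.degrees(q[0]-q[5]),"q1+q6",np.degrees(q[0]+q[5]))
def show(nm,pos,yaw):
    for k in(-2,-1,0,1,2):
        dy=np.degrees(yaw)+180*k-np.degrees(ya)
        q1=np.arctan2(pos[1],pos[0]); # tool down: yaw = q1 - q6 + const
        q6=q1-q[0]+q[5]-np.radians(dy)
        print(nm,pos,"turn az",round(dy,1),"q6",round(q6,2))
a=-1.98; g=np.array([459,-353])-50*np.array([np.cos(a),np.sin(a)]); show("pick",g.round(1),a)
h=-.021; b=np.array([577,194.7])-50*np.array([np.cos(h),np.sin(h)]); show("place",b.round(1),h)
E
```

```text
[[-0.967  0.254 -0.001]
 [ 0.254  0.967 -0.001]
 [ 0.    -0.001 -1.   ]]
y angle deg 75.28597275088404 q1-q6 75.28608849018694 q1+q6 50.61441345120122
pick [ 478.9 -307.1] turn az -548.7 q6 7.69
pick [ 478.9 -307.1] turn az -368.7 q6 4.55
pick [ 478.9 -307.1] turn az -188.7 q6 1.41
pick [ 478.9 -307.1] turn az -8.7 q6 -1.73
pick [ 478.9 -307.1] turn az 171.3 q6 -4.87
place [527.  195.7] turn az -436.5 q6 6.66
place [527.  195.7] turn az -256.5 q6 3.52
place [527.  195.7] turn az -76.5 q6 0.38
place [527.  195.7] turn az 103.5 q6 -2.77
place [527.  195.7] turn az 283.5 q6 -5.91
```

>>> send_rows --commands '[{"x": 0.0121, "y": -0.03, "z": 0, "az": -6.74, "fingers": 0.05}, {"x": 0.0121, "y": -0.03, "z": 0, "az": -6.74, "fingers": 0.05}, {"x": 0.0121, "y": -0.03, "z": 0, "az": -6.74, "fingers": 0.05}, {"x": 0.0121, "y": -0.03, "z": 0, "az": -6.74, "fingers": 0.05}, {"x": 0.0121, "y": -0.03, "z": 0, "az": -6.74, "fingers": 0.05}, {"x": 0.0121, "y": -0.03, "z": 0, "az": -6.74, "fingers": 0.05}, {"x": 0.0121, "y": -0.03, "z": 0, "az": -6.74, "fingers": 0.05}, {"x": 0.0121, "y": -0.03, "z": 0, "az": -6.74, "fingers": 0.05}]' --newtons 30

```text
invalid input
```

>>> send_rows --commands '[{"x": 0.0121, "y": -0.03, "z": 0, "az": -6.74, "fingers": 0.05}, {"x": 0.0121, "y": -0.03, "z": 0, "az": -6.74, "fingers": 0.05}, {"x": 0.0121, "y": -0.03, "z": 0, "az": -6.74, "fingers": 0.05}, {"x": 0.0121, "y": -0.03, "z": 0, "az": -6.74, "fingers": 0.05}, {"x": 0.0121, "y": -0.03, "z": 0, "az": -6.74, "fingers": 0.05}, {"x": 0.0121, "y": -0.03, "z": 0, "az": -6.74, "fingers": 0.05}, {"x": 0.0121, "y": -0.03, "z": 0, "az": -6.74, "fingers": 0.05}, {"x": 0.0121, "y": -0.03, "z": 0, "az": -6.74, "fingers": 0.05}]'

```text
invalid input
```

>>> send_rows --commands '[{"x": 0.0121, "y": -0.03, "z": -0.01, "az": -6.74, "fingers": 0.05}, {"x": 0.0121, "y": -0.03, "z": -0.01, "az": -6.74, "fingers": 0.05}, {"x": 0.0121, "y": -0.03, "z": -0.01, "az": -6.74, "fingers": 0.05}, {"x": 0.0121, "y": -0.03, "z": -0.01, "az": -6.74, "fingers": 0.05}, {"x": 0.0121, "y": -0.03, "z": -0.01, "az": -6.74, "fingers": 0.05}, {"x": 0.0121, "y": -0.03, "z": -0.01, "az": -6.74, "fingers": 0.05}, {"x": 0.0121, "y": -0.03, "z": -0.01, "az": -6.74, "fingers": 0.05}, {"x": 0.0121, "y": -0.03, "z": -0.01, "az": -6.74, "fingers": 0.05}]'

```text
invalid input
```

>>> send_rows --commands '[{"x": 0.0121, "y": -0.03, "z": -0.018, "az": -6.74, "fingers": 0.05}, {"x": 0.0121, "y": -0.03, "z": -0.018, "az": -6.74, "fingers": 0.05}, {"x": 0.0121, "y": -0.03, "z": -0.018, "az": -6.74, "fingers": 0.05}, {"x": 0.0121, "y": -0.03, "z": -0.018, "az": -6.74, "fingers": 0.05}, {"x": 0, "y": 0, "z": 0, "fingers": 0.05}, {"x": 0, "y": 0, "z": 0, "fingers": 0.05}]'

```text
invalid input
```

>>> send_rows --commands '[{"x": 0.0121, "y": -0.03, "z": 0.0, "ax": 0.0, "ay": 0.0, "az": -6.74, "fingers": 0.05}]' --newtons 30

```text
time_s: 0.18
position: [151.1, 503.9, 403.8]
eef_rot: [-0.58, -3.087, -0.0]
wrist_force: [0.7, -0.5, -0.4]
gripper_width: 0.945
```

>>> send_rows --commands '[{"x": 0.0121, "y": -0.03, "z": 0, "ax": 0, "ay": 0, "az": -6.74, "fingers": 0.05}, {"x": 0.0121, "y": -0.03, "z": 0, "ax": 0, "ay": 0, "az": -6.74, "fingers": 0.05}, {"x": 0.0121, "y": -0.03, "z": 0, "ax": 0, "ay": 0, "az": -6.74, "fingers": 0.05}, {"x": 0.0121, "y": -0.03, "z": 0, "ax": 0, "ay": 0, "az": -6.74, "fingers": 0.05}, {"x": 0.0121, "y": -0.03, "z": 0, "ax": 0, "ay": 0, "az": -6.74, "fingers": 0.05}, {"x": 0.0121, "y": -0.03, "z": 0, "ax": 0, "ay": 0, "az": -6.74, "fingers": 0.05}, {"x": 0.0121, "y": -0.03, "z": 0, "ax": 0, "ay": 0, "az": -6.74, "fingers": 0.05}, {"x": 0.0121, "y": -0.03, "z": 0, "ax": 0, "ay": 0, "az": -6.74, "fingers": 0.05}]'

```text
time_s: 0.85
position: [248.6, 260.5, 404.6]
eef_rot: [-1.927, -2.481, 0.0]
wrist_force: [0.6, 0.6, -0.0]
gripper_width: 0.568
```

>>> send_rows --commands '[{"x": 0.0121, "y": -0.03, "z": 0, "ax": 0, "ay": 0, "az": -6.74, "fingers": 0.05}, {"x": 0.0121, "y": -0.03, "z": 0, "ax": 0, "ay": 0, "az": -6.74, "fingers": 0.05}, {"x": 0.0121, "y": -0.03, "z": 0, "ax": 0, "ay": 0, "az": -6.74, "fingers": 0.05}, {"x": 0.0121, "y": -0.03, "z": 0, "ax": 0, "ay": 0, "az": -6.74, "fingers": 0.05}, {"x": 0.0121, "y": -0.03, "z": 0, "ax": 0, "ay": 0, "az": -6.74, "fingers": 0.05}, {"x": 0.0121, "y": -0.03, "z": 0, "ax": 0, "ay": 0, "az": -6.74, "fingers": 0.05}, {"x": 0.0121, "y": -0.03, "z": 0, "ax": 0, "ay": 0, "az": -6.74, "fingers": 0.05}, {"x": 0.0121, "y": -0.03, "z": 0, "ax": 0, "ay": 0, "az": -6.74, "fingers": 0.05}]'

```text
time_s: 1.52
position: [345.5, 20.3, 404.7]
eef_rot: [-2.843, -1.336, 0.0]
wrist_force: [0.6, 0.1, 0.4]
gripper_width: 0.569
```

>>> send_rows --commands '[{"x": 0.0121, "y": -0.03, "z": -0.01, "ax": 0, "ay": 0, "az": -6.74, "fingers": 0.05}, {"x": 0.0121, "y": -0.03, "z": -0.01, "ax": 0, "ay": 0, "az": -6.74, "fingers": 0.05}, {"x": 0.0121, "y": -0.03, "z": -0.01, "ax": 0, "ay": 0, "az": -6.74, "fingers": 0.05}, {"x": 0.0121, "y": -0.03, "z": -0.01, "ax": 0, "ay": 0, "az": -6.74, "fingers": 0.05}, {"x": 0.0121, "y": -0.03, "z": -0.01, "ax": 0, "ay": 0, "az": -6.74, "fingers": 0.05}, {"x": 0.0121, "y": -0.03, "z": -0.01, "ax": 0, "ay": 0, "az": -6.74, "fingers": 0.05}, {"x": 0.0121, "y": -0.03, "z": -0.01, "ax": 0, "ay": 0, "az": -6.74, "fingers": 0.05}, {"x": 0.0121, "y": -0.03, "z": -0.01, "ax": 0, "ay": 0, "az": -6.74, "fingers": 0.05}]'

```text
time_s: 2.18
position: [442.4, -219.7, 323.9]
eef_rot: [-3.14, 0.098, 0.001]
wrist_force: [0.6, -0.2, 0.7]
gripper_width: 0.572
```

>>> send_rows --commands '[{"x": 0.0121, "y": -0.03, "z": -0.02, "ax": 0, "ay": 0, "az": -6.74, "fingers": 0.05}, {"x": 0.0121, "y": -0.03, "z": -0.02, "ax": 0, "ay": 0, "az": -6.74, "fingers": 0.05}, {"x": 0.0121, "y": -0.03, "z": -0.02, "ax": 0, "ay": 0, "az": -6.74, "fingers": 0.05}, {"x": 0, "y": 0, "z": 0, "ax": 0, "ay": 0, "az": 0, "fingers": 0.05}, {"x": 0, "y": 0, "z": 0, "ax": 0, "ay": 0, "az": 0, "fingers": 0.05}]'

```text
time_s: 2.6
position: [478.4, -309.0, 262.9]
eef_rot: [-3.074, 0.639, 0.004]
wrist_force: [-0.5, 0.8, 0.3]
gripper_width: 0.568
```

>>> send_rows --commands '[{"x": 0, "y": 0.0015, "z": -0.02, "ax": 0, "ay": 0, "az": 0, "fingers": 0.05}, {"x": 0, "y": 0, "z": -0.02, "ax": 0, "ay": 0, "az": 0, "fingers": 0.05}, {"x": 0, "y": 0, "z": -0.02, "ax": 0, "ay": 0, "az": 0, "fingers": 0.05}, {"x": 0, "y": 0, "z": -0.015, "ax": 0, "ay": 0, "az": 0, "fingers": 0.05}, {"x": 0, "y": 0, "z": -0.01, "ax": 0, "ay": 0, "az": 0, "fingers": 0.05}, {"x": 0, "y": 0, "z": -0.004, "ax": 0, "ay": 0, "az": 0, "fingers": 0.05}, {"x": 0, "y": 0, "z": 0, "ax": 0, "ay": 0, "az": 0, "fingers": 0.05}, {"x": 0, "y": 0, "z": 0, "ax": 0, "ay": 0, "az": 0, "fingers": 0.05}]'

```text
time_s: 3.27
position: [478.7, -306.4, 176.7]
eef_rot: [3.076, -0.637, 0.002]
wrist_force: [1.0, -0.0, 0.2]
gripper_width: 0.562
```

>>> send_rows --commands '[{"x": 0, "y": 0, "z": 0, "ax": 0, "ay": 0, "az": 0, "fingers": 0.02}, {"x": 0, "y": 0, "z": 0, "ax": 0, "ay": 0, "az": 0, "fingers": 0.0}, {"x": 0, "y": 0, "z": 0, "ax": 0, "ay": 0, "az": 0, "fingers": 0.0}, {"x": 0, "y": 0, "z": 0, "ax": 0, "ay": 0, "az": 0, "fingers": 0.0}, {"x": 0, "y": 0, "z": 0, "ax": 0, "ay": 0, "az": 0, "fingers": 0.0}, {"x": 0, "y": 0, "z": 0, "ax": 0, "ay": 0, "az": 0, "fingers": 0.0}, {"x": 0, "y": 0, "z": 0, "ax": 0, "ay": 0, "az": 0, "fingers": 0.0}]' --newtons 40

```text
time_s: 3.85
position: [478.5, -306.5, 175.8]
eef_rot: [-3.076, 0.638, -0.0]
wrist_force: [0.1, -0.1, 1.0]
gripper_width: 0.109
```

>>> send_rows --commands '[{"x": 0, "y": 0, "z": 0.008, "ax": 0, "ay": 0, "az": 0, "fingers": 0.0}, {"x": 0, "y": 0, "z": 0.016, "ax": 0, "ay": 0, "az": 0, "fingers": 0.0}, {"x": 0, "y": 0, "z": 0.02, "ax": 0, "ay": 0, "az": 0, "fingers": 0.0}, {"x": 0, "y": 0, "z": 0.02, "ax": 0, "ay": 0, "az": 0, "fingers": 0.0}, {"x": 0, "y": 0, "z": 0.02, "ax": 0, "ay": 0, "az": 0, "fingers": 0.0}, {"x": 0, "y": 0, "z": 0.016, "ax": 0, "ay": 0, "az": 0, "fingers": 0.0}, {"x": 0, "y": 0, "z": 0.01, "ax": 0, "ay": 0, "az": 0, "fingers": 0.0}, {"x": 0, "y": 0, "z": 0, "ax": 0, "ay": 0, "az": 0, "fingers": 0.0}]'

```text
time_s: 4.52
position: [478.6, -306.6, 287.9]
eef_rot: [3.074, -0.638, 0.005]
wrist_force: [0.5, -0.5, -1.3]
gripper_width: 0.112
```

>>> send_rows --commands '[{"x": 0, "y": 0.01, "z": 0, "ax": 0, "ay": 0, "az": 2.3, "fingers": 0.0}, {"x": 0, "y": 0.02, "z": 0, "ax": 0, "ay": 0, "az": 4, "fingers": 0.0}, {"x": 0, "y": 0.028, "z": 0, "ax": 0, "ay": 0, "az": 6, "fingers": 0.0}, {"x": 0, "y": 0.028, "z": 0, "ax": 0, "ay": 0, "az": 6, "fingers": 0.0}, {"x": 0, "y": 0.028, "z": 0, "ax": 0, "ay": 0, "az": 6, "fingers": 0.0}, {"x": 0, "y": 0.028, "z": 0, "ax": 0, "ay": 0, "az": 6, "fingers": 0.0}, {"x": 0, "y": 0.028, "z": 0, "ax": 0, "ay": 0, "az": 6, "fingers": 0.0}, {"x": 0, "y": 0.028, "z": 0, "ax": 0, "ay": 0, "az": 6, "fingers": 0.0}]'

```text
time_s: 5.18
position: [478.1, -107.2, 284.9]
eef_rot: [-3.097, -0.522, 0.002]
wrist_force: [0.5, -0.0, -0.9]
gripper_width: 0.111
```

>>> send_rows --commands '[{"x": 0, "y": 0.028, "z": 0, "ax": 0, "ay": 0, "az": 6, "fingers": 0.0}, {"x": 0, "y": 0.028, "z": 0, "ax": 0, "ay": 0, "az": 6, "fingers": 0.0}, {"x": 0, "y": 0.028, "z": 0, "ax": 0, "ay": 0, "az": 6, "fingers": 0.0}, {"x": 0, "y": 0.028, "z": 0, "ax": 0, "ay": 0, "az": 6, "fingers": 0.0}, {"x": 0, "y": 0.028, "z": 0, "ax": 0, "ay": 0, "az": 6, "fingers": 0.0}, {"x": 0, "y": 0.028, "z": 0, "ax": 0, "ay": 0, "az": 6, "fingers": 0.0}, {"x": 0, "y": 0.028, "z": 0, "ax": 0, "ay": 0, "az": 6, "fingers": 0.0}, {"x": 0, "y": 0.028, "z": 0, "ax": 0, "ay": 0, "az": 6, "fingers": 0.0}]'

```text
time_s: 5.85
position: [478.1, 116.8, 284.9]
eef_rot: [-2.616, -1.737, 0.002]
wrist_force: [0.4, 0.1, -0.7]
gripper_width: 0.107
```

>>> send_rows --commands '[{"x": 0, "y": 0.028, "z": 0, "ax": 0, "ay": 0, "az": 6, "fingers": 0.0}, {"x": -0.002, "y": 0.028, "z": 0, "ax": 0, "ay": 0, "az": 6, "fingers": 0.0}, {"x": -0.002, "y": 0.024, "z": 0, "ax": 0, "ay": 0, "az": 6, "fingers": 0.0}, {"x": 0, "y": 0, "z": 0, "ax": 0, "ay": 0, "az": 4, "fingers": 0.0}, {"x": 0, "y": 0, "z": 0, "ax": 0, "ay": 0, "az": 0, "fingers": 0.0}, {"x": 0, "y": 0, "z": 0, "ax": 0, "ay": 0, "az": 0, "fingers": 0.0}]'

```text
time_s: 6.35
position: [474.4, 195.4, 285.0]
eef_rot: [-2.245, -2.197, 0.002]
wrist_force: [0.0, 1.0, -1.2]
gripper_width: 0.112
```

```bash
python3 - <<'E'
from fit import *
I={n:camera(n) for n in("scene","top")}
for n in I: cv2.imwrite(f"pics/{n}2.png",I[n])
s=robot.sense(); R=cv2.Rodrigues(s["eef_rot"])[0]; print(s["time_s"],s["position"],np.degrees(np.arctan2(R[1,1],R[0,1])),s["gripper_width"],s["wrist_force"],R[2])
t,sc=I["top"],I["scene"]
a=cv2.resize(t[100:215,150:275],(650,598),interpolation=cv2.INTER_CUBIC)
u,v=proj("scene",[[550,190,100]])[0].astype(int)
b=cv2.resize(sc[v-50:v+50,u-60:u+60],(720,600),interpolation=cv2.INTER_CUBIC); print(u,v)
cv2.imwrite("pics/c1.png",a); cv2.imwrite("pics/c2.png",b)
E
```

```text
6.45 [474.5499132  194.86580322 285.32071911] -1.3004606905384974 0.11233944337873866 [ 0.24955166 -1.16461376 -0.27139234] [-2.75317705e-04 -8.97810268e-04 -9.99999559e-01]
291 225
```

View pics/c1.png

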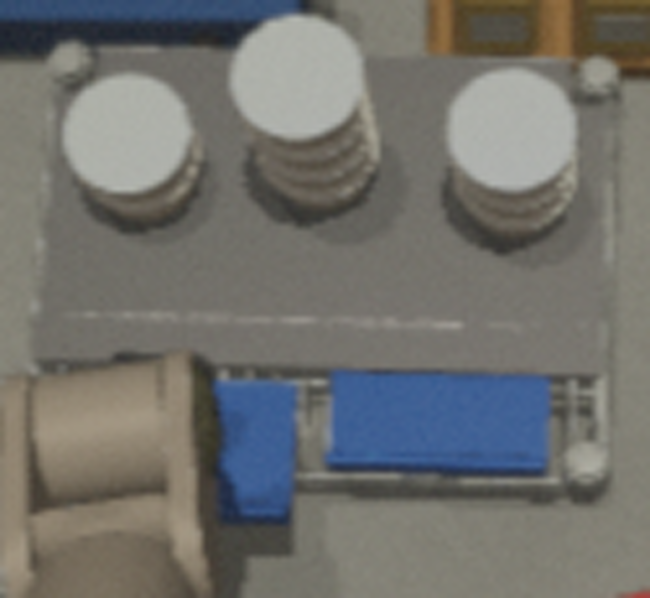

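View pics/c2.png

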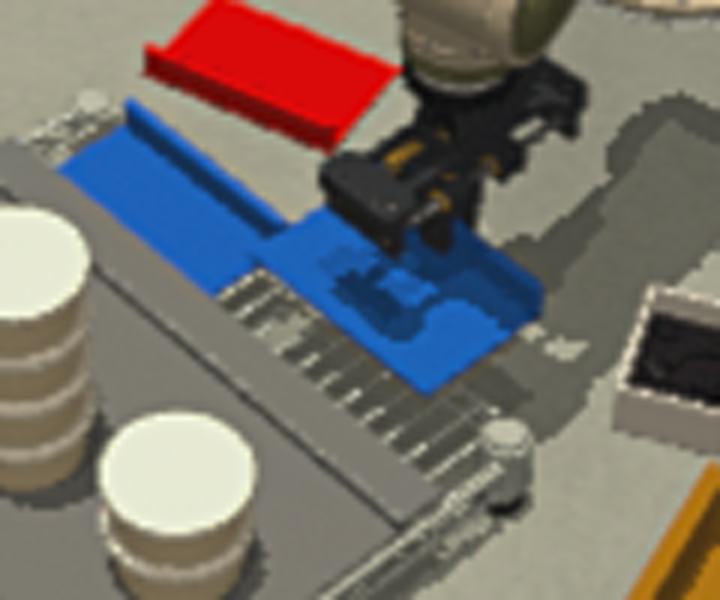

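The strip is held level and in line. I'll check its free corners, top (297,382) and scene (428,393), against the expected ones.

```bash
python3 - <<'E'
from h import *
print(ray("top",[[150+297.5/5.2-.5,100+382.5/5.2-.5]],113.5), ray("scene",[[231+428.5/6-.5,175+393.5/6-.5]],113.5))
h=np.radians(-1.25); R=np.array([[np.cos(h),-np.sin(h)],[np.sin(h),np.cos(h)]])
for P in([105,-85],[105,85]): print("exp",np.array([474.6,195])+R@P)
# scene checks: fitted's lap junction / lap edge / fitted front corner near (125,100) upstand top -y end
f=lambda x,y:[231+(x+.5)/6-.5,175+(y+.5)/6-.5]
print("lap edge top", ray("scene",[f(400,525),f(435,490),f(215,296)],[73,73,73]), "fitted upstand end top",ray("scene",[f(127,100)],90),"post",ray("scene",[f(503,432)],70))
E
```

```text
[[575.95615446 106.81092539 113.5       ]] [[583.14779136 277.44489337 113.5       ]]
exp [577.72074762 107.72966477]
exp [581.42927807 277.68920937]
lap edge top [[649.40946523 318.97304652  73.        ]
 [612.65424151 314.47920134  73.        ]
 [600.46183139  93.47637292  73.        ]] fitted upstand end top [[525.92601424 -80.06466138  90.        ]] post [[543.28129414 309.6707691   70.        ]]
```

>>> send_rows --commands '[{"x": 0, "y": 0.003, "z": -0.01, "ax": 0, "ay": 0, "az": 0, "fingers": 0.0}, {"x": 0, "y": 0, "z": -0.012, "ax": 0, "ay": 0, "az": 0, "fingers": 0.0}, {"x": 0, "y": 0, "z": -0.01, "ax": 0, "ay": 0, "az": 0, "fingers": 0.0}, {"x": 0, "y": 0, "z": -0.007, "ax": 0, "ay": 0, "az": 0, "fingers": 0.0}, {"x": 0, "y": 0, "z": -0.005, "ax": 0, "ay": 0, "az": 0, "fingers": 0.0}, {"x": 0, "y": 0, "z": -0.0025, "ax": 0, "ay": 0, "az": 0, "fingers": 0.0}, {"x": 0, "y": 0, "z": 0, "ax": 0, "ay": 0, "az": 0, "fingers": 0.0}, {"x": 0, "y": 0, "z": 0, "ax": 0, "ay": 0, "az": 0, "fingers": 0.0}]'

```text
time_s: 7.12
position: [474.6, 198.4, 239.4]
eef_rot: [2.243, 2.199, 0.0]
wrist_force: [-0.7, -0.0, -2.0]
gripper_width: 0.112
```

```bash
python3 - <<'E'
from h import *
s=robot.sense(); print(s["position"],s["wrist_force"],s["torque"])
I=camera("scene"); cv2.imwrite("pics/scene3.png",I)
cv2.imwrite("pics/c3.png",cv2.resize(I[190:275,240:355],(800,591),interpolation=cv2.INTER_CUBIC))
E
```

```text
[474.60043913 198.41750182 239.41444257] [-0.71298073 -0.01575268 -2.00350103] [-0.08608292  0.07740992 -0.01540127]
```

View pics/c3.png

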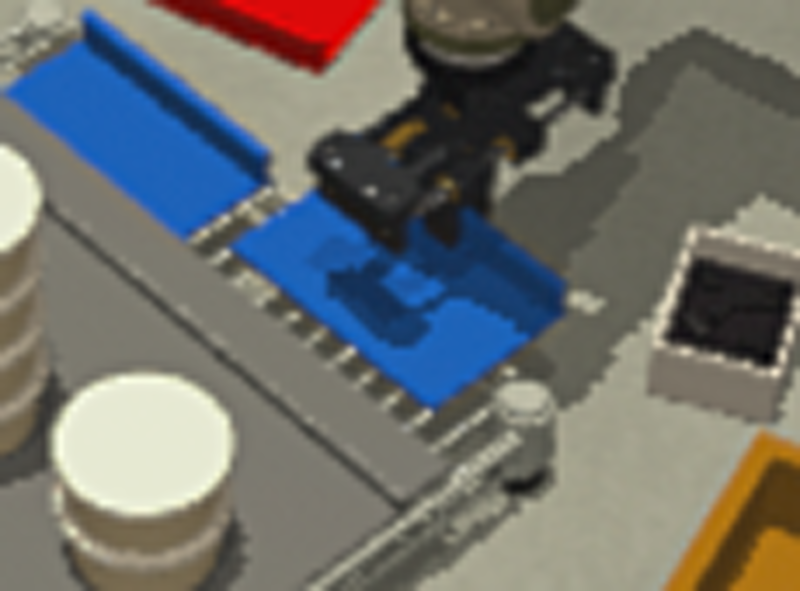

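The strip hovers just above the wires in front of the lap, clear of both post and fitted strip. I'll slide it in gently.

>>> send_rows --commands '[{"x": 0, "y": 0, "z": -0.001, "ax": 0, "ay": 0, "az": 0, "fingers": 0.0}, {"x": 0.005, "y": 0, "z": 0, "ax": 0, "ay": 0, "az": 0, "fingers": 0.0}, {"x": 0.006, "y": 0, "z": 0, "ax": 0, "ay": 0, "az": 0, "fingers": 0.0}, {"x": 0.006, "y": 0, "z": 0, "ax": 0, "ay": 0, "az": 0, "fingers": 0.0}, {"x": 0.005, "y": 0, "z": 0, "ax": 0, "ay": 0, "az": 0, "fingers": 0.0}, {"x": 0.004, "y": 0, "z": 0, "ax": 0, "ay": 0, "az": 0, "fingers": 0.0}, {"x": 0, "y": 0, "z": 0, "ax": 0, "ay": 0, "az": 0, "fingers": 0.0}]'

```text
time_s: 7.75
position: [501.4, 198.4, 238.2]
eef_rot: [2.243, 2.199, 0.001]
wrist_force: [0.7, 0.3, -1.6]
gripper_width: 0.114
```

>>> send_rows --commands '[{"x": 0.003, "y": 0, "z": 0, "ax": 0, "ay": 0, "az": 0, "fingers": 0.0}, {"x": 0.003, "y": 0, "z": 0, "ax": 0, "ay": 0, "az": 0, "fingers": 0.0}, {"x": 0.003, "y": 0, "z": 0, "ax": 0, "ay": 0, "az": 0, "fingers": 0.0}, {"x": 0, "y": 0, "z": 0, "ax": 0, "ay": 0, "az": 0, "fingers": 0.0}]'

```text
time_s: 8.08
position: [510.0, 198.4, 238.3]
eef_rot: [2.243, 2.199, 0.001]
wrist_force: [0.1, -0.5, -1.1]
gripper_width: 0.11
```

>>> send_rows --commands '[{"x": 0.004, "y": 0, "z": 0, "ax": 0, "ay": 0, "az": 0, "fingers": 0.0}, {"x": 0.004, "y": -0.001, "z": 0, "ax": 0, "ay": 0, "az": 0, "fingers": 0.0}, {"x": 0.004, "y": 0, "z": 0, "ax": 0, "ay": 0, "az": 0, "fingers": 0.0}, {"x": 0.003, "y": 0, "z": 0, "ax": 0, "ay": 0, "az": 0, "fingers": 0.0}, {"x": 0.002, "y": 0, "z": 0, "ax": 0, "ay": 0, "az": 0, "fingers": 0.0}, {"x": 0, "y": 0, "z": 0, "ax": 0, "ay": 0, "az": 0, "fingers": 0.0}]'

```text
time_s: 8.58
position: [526.9, 197.4, 238.2]
eef_rot: [2.243, 2.199, 0.0]
wrist_force: [-0.3, -0.6, -1.3]
gripper_width: 0.107
```

```bash
python3 - <<'E'
from h import *
s=robot.sense(); print(s["position"],s["wrist_force"],s["torque"])
I=camera("scene"); cv2.imwrite("pics/scene4.png",I)
cv2.imwrite("pics/c4.png",cv2.resize(I[190:275,240:355],(800,591),interpolation=cv2.INTER_CUBIC))
T=camera("top"); cv2.imwrite("pics/top4.png",T)
E
```

```text
[526.8786677  197.42809458 238.21541648] [-0.2841012  -0.61298532 -1.28085372] [-0.03909058  0.04517765  0.0399715 ]
```

View pics/c4.png

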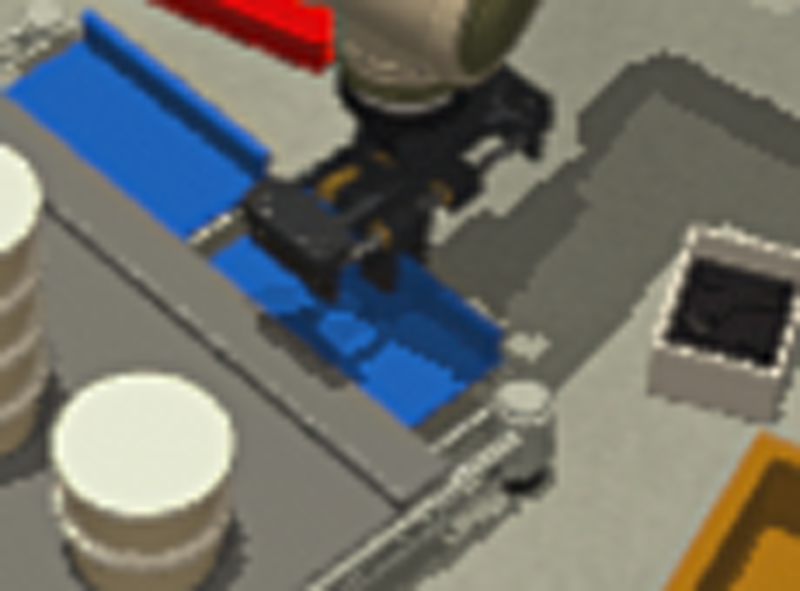

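The edge is tucked under the lap without any force showing. The upstand line at (500,330) sits about 2–3 mm forward of the fitted strip's line, so I'll add 2 mm and then lower it.

>>> send_rows --commands '[{"x": 0.002, "y": 0, "z": 0, "ax": 0, "ay": 0, "az": 0, "fingers": 0.0}, {"x": 0, "y": 0, "z": -0.001, "ax": 0, "ay": 0, "az": 0, "fingers": 0.0}, {"x": 0, "y": 0, "z": -0.001, "ax": 0, "ay": 0, "az": 0, "fingers": 0.0}, {"x": 0, "y": 0, "z": 0, "ax": 0, "ay": 0, "az": 0, "fingers": 0.0}, {"x": 0, "y": 0, "z": 0, "ax": 0, "ay": 0, "az": 0, "fingers": 0.0}]'

```text
time_s: 9.1
position: [528.4, 197.5, 236.2]
eef_rot: [-2.243, -2.199, 0.0]
wrist_force: [0.1, 0.2, -1.5]
gripper_width: 0.114
```

>>> send_rows --commands '[{"x": 0, "y": 0, "z": -0.0005, "ax": 0, "ay": 0, "az": 0, "fingers": 0.0}, {"x": 0, "y": 0, "z": 0, "ax": 0, "ay": 0, "az": 0, "fingers": 0.0}, {"x": 0, "y": 0, "z": 0, "ax": 0, "ay": 0, "az": 0, "fingers": 0.0}]'

```text
time_s: 9.35
position: [528.5, 197.5, 235.8]
eef_rot: [2.243, 2.199, 0.0]
wrist_force: [0.1, 0.0, 0.1]
gripper_width: 0.109
```

Contact is beginning at 235.8 as predicted. I'll go on in small steps.

>>> send_rows --commands '[{"x": 0, "y": 0, "z": -0.0004, "ax": 0, "ay": 0, "az": 0, "fingers": 0.0}, {"x": 0, "y": 0, "z": 0, "ax": 0, "ay": 0, "az": 0, "fingers": 0.0}, {"x": 0, "y": 0, "z": 0, "ax": 0, "ay": 0, "az": 0, "fingers": 0.0}]'

```text
time_s: 9.6
position: [528.4, 197.5, 235.8]
eef_rot: [2.243, 2.199, 0.0]
wrist_force: [-2.5, -0.3, 5.0]
gripper_width: 0.109
```

>>> send_rows --commands '[{"x": 0, "y": 0, "z": -0.0004, "ax": 0, "ay": 0, "az": 0, "fingers": 0.0}, {"x": 0, "y": 0, "z": 0, "ax": 0, "ay": 0, "az": 0, "fingers": 0.0}, {"x": 0, "y": 0, "z": 0, "ax": 0, "ay": 0, "az": 0, "fingers": 0.0}]'

```text
time_s: 9.85
position: [528.4, 197.5, 235.8]
eef_rot: [2.243, 2.199, 0.001]
wrist_force: [-3.8, -1.5, 8.9]
gripper_width: 0.109
```

>>> send_rows --commands '[{"x": 0, "y": 0, "z": -0.0001, "ax": 0, "ay": 0, "az": 0, "fingers": 0.0}, {"x": 0, "y": 0, "z": 0, "ax": 0, "ay": 0, "az": 0, "fingers": 0.0}, {"x": 0, "y": 0, "z": 0, "ax": 0, "ay": 0, "az": 0, "fingers": 0.0}, {"x": 0, "y": 0, "z": 0, "ax": 0, "ay": 0, "az": 0, "fingers": 0.0}, {"x": 0, "y": 0, "z": 0, "ax": 0, "ay": 0, "az": 0, "fingers": 0.0}, {"x": 0, "y": 0, "z": 0, "ax": 0, "ay": 0, "az": 0, "fingers": 0.0}]'

```text
time_s: 10.35
position: [528.4, 197.5, 235.8]
eef_rot: [2.243, 2.199, 0.001]
wrist_force: [-4.2, -0.8, 10.4]
gripper_width: 0.108
```

```bash
python3 - <<'E'
from h import *
I=camera("scene"); s=robot.sense(); print(s["position"],s["wrist_force"],s["torque"],s["gripper_width"])
cv2.imwrite("pics/c5.png",cv2.resize(I[190:275,240:355],(800,591),interpolation=cv2.INTER_CUBIC))
# liner moved? compare the lap area with the first picture
A=cv2.imread("pics/scene0.png"); d=cv2.absdiff(A,I)[225:275,200:300].max(2); print("liner/stack diff px",(d>40).sum())
E
```

```text
[528.36250958 197.46102433 235.76903041] [-3.90995308 -0.44254538  9.82303921] [-0.2238044   0.7155379   0.01162679] 0.11629601196096845
liner/stack diff px 495
```

View pics/c5.png

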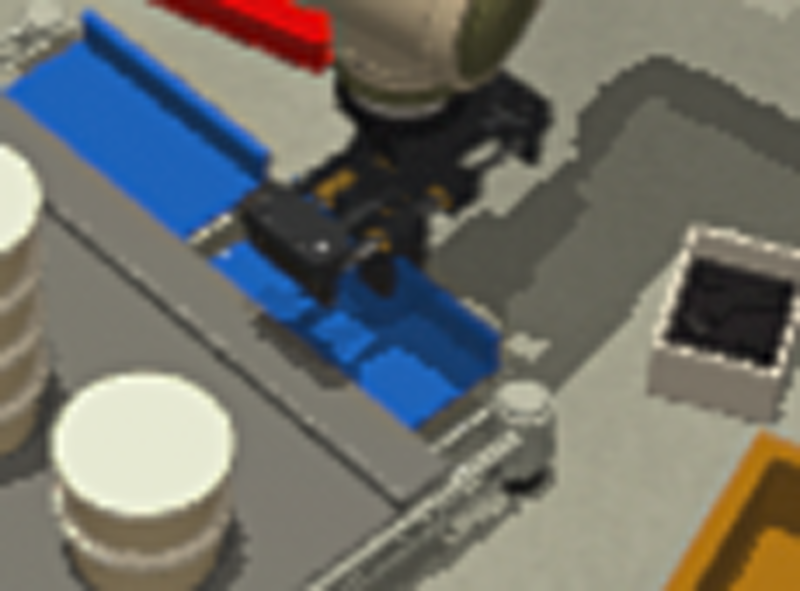

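The upstand end at (500,335) now lies on the fitted strip's line, within about 1 mm. The lap and the cups are where they were, so I'm handing in.

```bash
python3 -c "
from workcell import robot
print(robot.hand_in()); print(robot.sense()['wrist_force'])"
```

```text
the job is handed in; nothing more can be done
None
the job is handed in; nothing more can be done
```

I pinched the loose blue strip by its upstand, slid its flat edge under the lap in the bare left half, and handed the job in while still pressing it down. Hand-in gave no verdict. The arm's clock stood at about 10.4 s of the 48 s allowed.

**Last checks:**
- **Press:** the wrist force was about 10 N downward and steady, with about 4 N sideways along x. The height stayed where contact began (TCP 235.8 mm, so the strip is about level with the deck at 60 mm). The gripper was closed on the upstand at about 10 mm.
- **Alignment:** in the last picture the upstand lines up with the fitted strip within about 1–2 mm. From the pose I estimate about 30 mm of the edge under the lap, and the heading within about 0.01 rad.
- **Liner and cups:** in that picture they look unmoved, and no force showed while the strip was sliding in.

**What disagreed:**
- **Cameras:** the two views differed by 3–8 mm in x, so I aimed roughly between them.
- **Picture comparison:** a check of the liner area against the first picture counted 495 changed pixels. I put these down to the arm's shadow and the strip, so that check settles nothing. I judged the liner by eye.

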